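# Tamp the heaped coupling nuts level in their bin

### The arm

A 6-joint arm with a two-finger parallel gripper is mounted at the origin on the work surface. World frame = base frame: x ahead of the robot, y to its left, z up, the work surface at z = 0. Lengths are in m, angles in rad, forces in N, time in s.
With the tool pointing down it reaches from about 0.25 to 0.725 m from the base axis. Payload 4 kg.
Tool frame: the origin (TCP) lies midway between the tips of the shut fingers; the grasp point (between the pads) lies 19 mm behind it; z points along the fingers, y is the line along which they close (so a half turn about z gives the same grasp; the last joint's range is limited). The gripper opens to 85 mm and grips with 20 to 120 N. Pads are 22 mm wide; open, the fingers measure 114 mm over their backs; the gripper's body (76 mm by 85 mm) begins 54 mm behind the grasp point. The pads swing forward as they close: fully open they stand 13 mm farther back than shut.
Start: joints at [-1.253, 0.241, 0.005, 1.335, 0, 1.571], TCP at [0.156, -0.475, 0.231] pointing down, gripper open.
Joint ranges: [-2.72, 2.72], [-1.05, 1.87], [-1.09, 1.28], [-1.99, 2.15], [-1.42, 1.44], [-3.14, 3.14]. Speed limits (rad/s): [2.79, 2.79, 3.14, 3.14, 3.14, 3.14].

### API

Orientations are given as a unit quaternion [x, y, z, w].
In Python, from workcell import bot gives the robot as it stands. The module is installed in compiled form; this text tells all that it offers.
- The arm moves only by the tool jog_arm, never from a script. Its argument "deltas" is a list of rows, each an object with "fingers": the opening, from 0 (shut) to 1 (fully open); "delta_pos": the shift along the tool's x, y, z normalised to -1 to 1, where 1 is 300 mm, a list of three; "yaw": the turn about the tool's z normalised to -1 to 1, where 1 is pi/4 rad. A call has 1 to 12 rows; each row is the pose to reach, as a shift and turn from the pose commanded when the call began, along the tool's axes at that moment; what a row does not reach only later rows make up. A row lasts 1/10 s, in which the tool goes at most 50 mm and 8.59 degrees, less where a joint would pass 70% of its speed; a pose out of reach is approached as far as the arm can. A call with a number of a shift or a turn outside -1 to 1 is refused whole. A call with a gripper value outside its range is refused whole. The fingers move at their own pace and stop on an object; the grip force is fixed at half the most. Time passes only in rows, so rows that repeat a pose let the fingers close. It gives the time, the measured TCP pose, the force, the opening and the grip force at its end, in the units of the state.
- bot.get_obs(): the state, without advancing time (a new reading comes with each control period).
- bot.camera(name): name is "scene" or "side" or "wrist"; returns a dict with "image" (480x640x3 uint8, red, green, blue), "range_z" (480x640 float32, m along the optical axis (not along the pixel's ray), 0 where there is no reading), "fx", "fy", "cx", "cy" (pixels), "distortion" ([k1, k2, p1, p2, k3] as OpenCV has them; the pictures are not rectified), "rvec" (rotation vector, rad) and "tvec" (3), from world to camera coordinates, as OpenCV has them. Camera axes: x right, y down, z forward; pixel columns grow to the right and rows downward; lengths in m; the calibration is good to about 2 mm. A picture is of the moment at which its call begins.
- bot.job_done(): hands the job in; it is judged then, once.
The state is a dict: "clock": time; "joint_pos": joint angles; "joint_vel": joint speeds; "tau": joint torques, N m; "eef_pos": TCP position; "tool_rot": TCP orientation; "ft_force": force on the tool from outside, world axes, zero at the start; "ft_torque": the same for the moment, N m; "grip_width": finger opening in m; "grasp_force": force on a finger pad.
Only numpy, scipy, OpenCV 4.12 (cv2) and the standard library are available. Lean on these libraries where they do the work, as an engineer would, in place of code of your own. Each camera call takes 0.05 s, during which the arm holds its last target. There are 200 camera calls.

### The job

One of the two blue bins has its coupling nuts heaped up above the rim, so it will not slide under its shelf: take the flat tamper by its handle and press the heap straight down until all five nuts lie in one level layer on the bin's floor (the bin stands on soft foam and gives under the press), then keep pressing with about 20 N for half a second; never lean harder than 35 N, and touch the nuts only with the tamper. Then stand the tamper upright back on the black mat, and leave the already level bin and the other things on the bench alone.

Things in the scene. Friction and masses are not known exactly. Their poses are not given: they have to be found in the camera images.
- tamper: flat tamper that stands upright on the mat: an aluminium foot plate with a polished slippery sole, 130 mm (its x) by 46 mm (its y) and 12 mm thick, a 50 x 42 mm boss to 18 mm height, and an upright wooden handle 26 mm thick along its x and 34 mm wide along its y that ends 120 mm above the underside; about 0.32 kg. Origin at the centre of its underside, z up along the handle. It fits into the bin only with its x along the bin's x
- grip (a point): point on the tamper handle's axis, 95 mm above the tamper's underside, for gripping across the 26 mm thickness (along the tamper's x)
- mat: fixed black rubber mat, 190 mm (its x) by 110 mm (its y), 4 mm thick, on which the tamper stands at the start; origin at the centre of its underside
- pad: grey foam pad 204 mm by 90 mm, 20 mm thick, fixed on the bench, on which the heaped bin stands; origin at the centre of its underside, axes as the bin's
- bin: open blue plastic bin with the heaped nuts, in a row along its x; cell inside 180 mm (x) by 66 mm (y), floor and walls 4 mm thick, walls 40 mm high, front wall (-x, nearest the robot) 34 mm; the heap stands 9 mm proud. Origin at the centre of its underside, 20 mm above the bench. Its foam lets it sink straight down some mm under a press; it cannot slide or tip
- cell (a point): centre of the heaped bin's inner floor, 4 mm above the bin's underside (24 mm above the bench when not pressed), axes as the bin's; sinks with the bin. A nut lying flat has its middle 15 mm and its top 30 mm above this point, so a tamper resting on the levelled nuts has its underside 30 mm above it
- full_bin: an identical blue bin on an identical foam pad, fixed, whose five nuts already lie level; leave it alone. Origin at the centre of the pad's underside
- washer: loose steel washer, 44 mm across, 5 mm thick, lying on the bench in front of the bins; origin at the centre of its underside; bystander
- tape: loose roll of paper tape, 64 mm across, 24 mm high, lying flat beyond the mat; origin at the centre of its underside; bystander
- carton: loose cardboard carton 90 x 130 x 60 mm beyond the bins; origin at the centre of its underside; bystander
- screwdriver: loose screwdriver with a red handle lying across the bench in front of the bins; origin on its underside; bystander
- marker: loose black marker pen, 14 mm thick, on the right of the bench; origin on its underside; bystander
- spray: loose upright aluminium can, 60 mm across, 170 mm high, to the right of the mat; origin at the centre of its underside; bystander
- mug: loose white mug, 76 mm across, 90 mm high, to the left of the bins; origin at the centre of its underside; bystander
- nut1: steel hexagonal coupling nut: six-sided bar 30 mm across flats, 60 mm long (its y), 220 g, lightly oiled, flat side up; origin at its middle. In the bottom row, at the robot's end of the bin, with about 20 mm of free room behind it.
- nut2: steel hexagonal coupling nut: six-sided bar 30 mm across flats, 60 mm long (its y), 220 g, lightly oiled, flat side up; origin at its middle. Perched in the valley between nut1 and nut3, its middle 15 mm higher than theirs; pressed down it wedges them apart. nut2 and nut4 sink under some 5 to 20 N in all, depending on friction; after that only the foam under the bin yields
- nut3: steel hexagonal coupling nut: six-sided bar 30 mm across flats, 60 mm long (its y), 220 g, lightly oiled, flat side up; origin at its middle. In the bottom row, in the middle.
- nut4: steel hexagonal coupling nut: six-sided bar 30 mm across flats, 60 mm long (its y), 220 g, lightly oiled, flat side up; origin at its middle. Perched in the valley between nut3 and nut5, its middle 15 mm higher than theirs; pressed down it wedges them apart.
- nut5: steel hexagonal coupling nut: six-sided bar 30 mm across flats, 60 mm long (its y), 220 g, lightly oiled, flat side up; origin at its middle. In the bottom row, at the far end of the bin, with about 20 mm of free room behind it.

How it is judged:
On the way, in this order (a step that is already met when the one before it is completed fails the run):
1. the tamper is lifted off its mat (z of tamper in the frame of mat above 0.04 m and contact force between the fingers and tamper above 1 N), for 0.1 s.
2. the five nuts lie level while the held tamper presses them (at least about 15 N) for 0.4 s (z of nut1 in the frame of cell between 0.012 and 0.0185 m and x of nut1 in the frame of cell between -0.09 and 0.09 m and y of nut1 in the frame of cell between -0.033 and 0.033 m and z of nut2 in the frame of cell between 0.012 and 0.0185 m and x of nut2 in the frame of cell between -0.09 and 0.09 m and y of nut2 in the frame of cell between -0.033 and 0.033 m and z of nut3 in the frame of cell between 0.012 and 0.0185 m and x of nut3 in the frame of cell between -0.09 and 0.09 m and y of nut3 in the frame of cell between -0.033 and 0.033 m and z of nut4 in the frame of cell between 0.012 and 0.0185 m and x of nut4 in the frame of cell between -0.09 and 0.09 m and y of nut4 in the frame of cell between -0.033 and 0.033 m and z of nut5 in the frame of cell between 0.012 and 0.0185 m and x of nut5 in the frame of cell between -0.09 and 0.09 m and y of nut5 in the frame of cell between -0.033 and 0.033 m and contact force between bin and anything else above 26 N and contact force between the fingers and tamper above 1 N and horizontal distance between tamper and cell below 0.06 m and (contact force between tamper and nut1 above 1 N or contact force between tamper and nut2 above 1 N or contact force between tamper and nut3 above 1 N or contact force between tamper and nut4 above 1 N or contact force between tamper and nut5 above 1 N)), for 0.4 s.
At the end, for the whole second after the job is handed in: All five nuts lie in the bin in one layer (middles at most 18.5 mm above the inner floor, that is within 3.5 mm of lying flat); the tamper stands upright (within 0.08 rad) on the mat, its centre within 40 mm of the mat's centre, released and at rest (z of nut1 in the frame of cell between 0.012 and 0.0185 m and x of nut1 in the frame of cell between -0.09 and 0.09 m and y of nut1 in the frame of cell between -0.033 and 0.033 m and z of nut2 in the frame of cell between 0.012 and 0.0185 m and x of nut2 in the frame of cell between -0.09 and 0.09 m and y of nut2 in the frame of cell between -0.033 and 0.033 m and z of nut3 in the frame of cell between 0.012 and 0.0185 m and x of nut3 in the frame of cell between -0.09 and 0.09 m and y of nut3 in the frame of cell between -0.033 and 0.033 m and z of nut4 in the frame of cell between 0.012 and 0.0185 m and x of nut4 in the frame of cell between -0.09 and 0.09 m and y of nut4 in the frame of cell between -0.033 and 0.033 m and z of nut5 in the frame of cell between 0.012 and 0.0185 m and x of nut5 in the frame of cell between -0.09 and 0.09 m and y of nut5 in the frame of cell between -0.033 and 0.033 m and z of tamper in the frame of mat between 0 and 0.008 m and horizontal distance between tamper and mat below 0.04 m and angle between tamper's own z axis and vertical below 0.08 rad and linear speed of tamper below 0.02 m/s); the robot touches nothing.
It fails at once if the nuts are pressed clearly harder than 35 N (over about 38 N) (contact force between bin and anything else above 50 N).
It fails at once if the bare fingers push a nut (contact force between the fingers and nut1 above 0.5 N or contact force between the fingers and nut2 above 0.5 N or contact force between the fingers and nut3 above 0.5 N or contact force between the fingers and nut4 above 0.5 N or contact force between the fingers and nut5 above 0.5 N).
It fails at once if the tamper or the fingers press on the level bin (contact force between any of tamper, the fingers and full_bin above 2 N).
It fails at once if a bystander is displaced by more than 30 mm (distance of any of washer, tape, carton, screwdriver, marker, spray, mug from where it was at the start of the episode above 0.03 m).
It also fails if it takes over 56 s, if anything falls off the work surface, if the arm or the gripper's body presses on something with over 40 N, if the wrist force passes 120 N, or if a joint passes its speed limit or range.

## Working session

There is one attempt and no reset: what is moved stays moved. The work goes in short steps, Python scripts to look and compute and a tool call to move; the robot and the scene stay as the last step left them, time stands still between calls to the robot, and variables do not carry over. Pictures are saved under pics/ and viewed, at most 10 in all, crops included, and the job is handed in when it is done.

Besides the shell and the picture viewer there is one more tool, called after "Request:" as name(argument=value, ...), one argument or row to a line, values as JSON. jog_arm: Moves the arm, as the interface text tells. Scaled input: -1 to 1 covers 300 mm each way for a shift and pi/4 rad each way for a turn. Its arguments: {"type":"object","properties":{"deltas":{"type":"array","items":{"type":"object","properties":{"fingers":{"type":"number"},"delta_pos":{"type":"array","items":{"type":"number"}},"yaw":{"type":"number"}}}}},"required":["deltas"]}

```bash
mkdir -p pics
cat > h.py <<'E'
import numpy as np, cv2
from workcell import bot
def cam(n,save=None):
    c=bot.camera(n)
    if save: cv2.imwrite('pics/'+save,c['image'][:,:,::-1]); np.savez('pics/'+save[:-4]+'.npz',**c)
    return c
def load(s): return dict(np.load('pics/'+s+'.npz'))
def K(c): return np.array([[c['fx'],0,c['cx']],[0,c['fy'],c['cy']],[0,0,1]],float)
def ray(c,u,v):
    p=cv2.undistortPoints(np.array([[[u,v]]],float),K(c),np.array(c['distortion'],float))[0,0]
    R=cv2.Rodrigues(np.array(c['rvec'],float))[0]; t=np.array(c['tvec'],float).ravel()
    return -R.T@t, R.T@np.array([p[0],p[1],1.]),R,t
def onz(c,u,v,z):
    o,d,_,_=ray(c,u,v); return o+d*(z-o[2])/d[2]
def dep(c,u,v):
    o,d,_,_=ray(c,u,v); return o+d*c['range_z'][int(v),int(u)]
def cloud(c):
    v,u=np.mgrid[0:480,0:640]; uv=np.stack([u,v],-1).reshape(-1,1,2).astype(float)
    p=cv2.undistortPoints(uv,K(c),np.array(c['distortion'],float))[:,0]
    R=cv2.Rodrigues(np.array(c['rvec'],float))[0]; t=np.array(c['tvec'],float).ravel()
    P=np.c_[p,np.ones(len(p))]*c['range_z'].reshape(-1,1)
    return ((P-t)@R).reshape(480,640,3)
E
python3 - <<'E'
from h import *
for n in('scene','side'):cam(n,n+'0.png')
print(bot.get_obs())
E
```

```text
{'clock': 0.1, 'joint_pos': array([-1.25303116e+00,  2.41320276e-01,  3.86497521e-03,  1.33520942e+00,
        9.97299756e-06,  1.57083989e+00]), 'joint_vel': array([-0.00042542, -0.00107407,  0.00274211, -0.0005386 ,  0.00122378,
       -0.00040551]), 'tau': array([-6.11385294e-04, -3.73137724e+01,  2.53010792e+01,  1.08156298e-02,
       -5.89969818e-05,  1.37089086e-05]), 'eef_pos': array([ 0.1560481 , -0.47442901,  0.23051296]), 'tool_rot': array([ 9.87407707e-01,  1.58193387e-01, -1.42900702e-04, -9.23218445e-04]), 'ft_force': array([ 0.25172704, -0.98188667, -0.47703576]), 'ft_torque': array([-0.04424397, -0.01803691,  0.02111199]), 'grasp_force': 0.0, 'grip_width': 0.08509964805418868}
```

View pics/scene0.png

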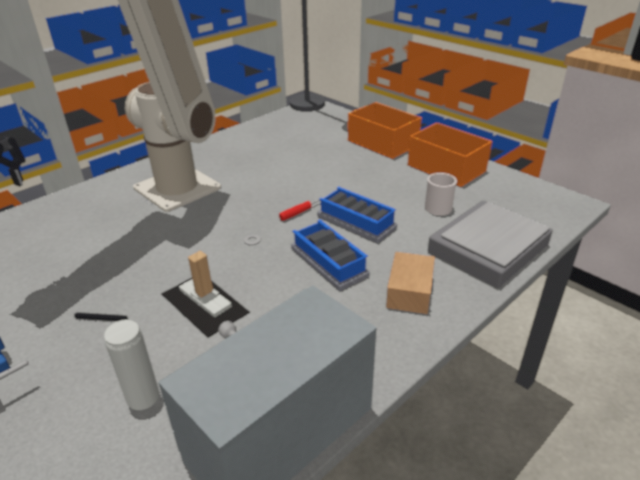

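View pics/side0.png

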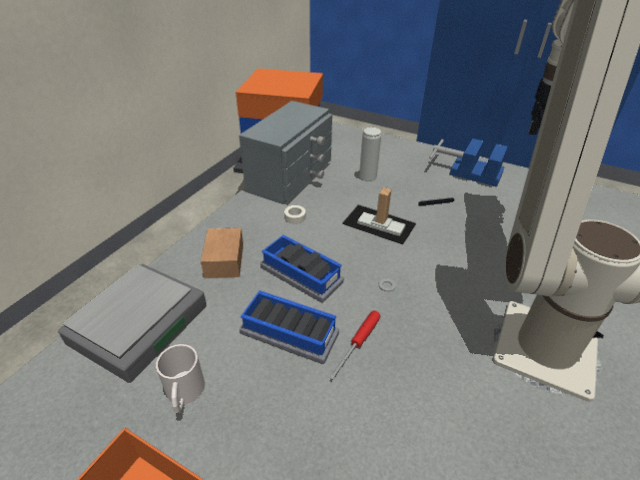

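Scene: the heaped bin is at about (330,252), nearer the mat, and the level bin is at (357,212). The tamper is at (200,285) on the mat at (205,300). In the side view the heaped bin is at (302,265), and the tamper handle at (384,205) with its foot at (382,223).

```bash
cat > m.py <<'E'
from h import *
def rect(P):
    r=cv2.minAreaRect((P[:,:2]*1000).astype(np.float32)); b=cv2.boxPoints(r)
    e=[b[1]-b[0],b[2]-b[1]]; l=max(e,key=np.linalg.norm); 
    return np.round(r[0],1),np.round(r[1],1),round(float(np.degrees(np.arctan2(l[1],l[0]))%180),1),len(P)
if __name__=='__main__':
  W={'scene0':{'bin':(285,370,215,290),'tam':(160,250,245,335)},'side0':{'bin':(255,350,230,300),'tam':(340,420,180,245)}}
  for n,d in W.items():
    c=load(n);P=cloud(c);I=c['image'].astype(int)
    for k,(a,b,y,z) in d.items():
        p=P[y:z,a:b].reshape(-1,3);i=I[y:z,a:b].reshape(-1,3); ok=np.isfinite(p).all(1)&(p[:,2]>-.02)
        h=p[:,2]
        if k=='bin':
            m=ok&(i[:,2]>i[:,0]+50); print(n,'blue',rect(p[m]),np.percentile(h[m],[2,50,98]))
            m2=m&(h>.054)&(h<.066); print(n,'rim',rect(p[m2]))
            m=ok&(h>.06)&(abs(i[:,2]-i[:,0])<25); print(n,'nuts top',m.sum() and (rect(p[m]),h[m].max()))
        else:
            m=ok&(h>.03); print(n,'handle',rect(p[m]),h[m].max()); m=m&(h>.115);print(n,'top',rect(p[m]),p[m].mean(0))
            m=ok&(h>.012)&(h<.02)&(i.min(1)>130); print(n,'plate',rect(p[m]))
            m=ok&(h<.02)&(i.max(1)<50); print(n,'mat',rect(p[m]),np.median(h[m]))
  o=load('side0')
  for nm,uv in dict(washer=(388,285),tape=(295,214),spray=(371,133),tip=(333,379),sdh=(372,318)).items(): print(nm,dep(o,*uv).round(3))
E
python3 m.py
```

```text
scene0 blue (array([ 905.1, -191.7]), array([ 193.8, 1210.1]), 139.9, 1890) [0.02097659 0.04513733 0.06297564]
scene0 rim (array([588.3, 113.7]), array([189., 194.]), 170.5, 597)
scene0 nuts top ((array([ 930.1, -280.4]), array([  89. , 1061.2]), 135.8, 460), np.float64(0.799332412832278))
scene0 handle (array([ 895.6, -411.9]), array([ 73.5, 950.9]), 153.7, 1092) 0.799332412832278
scene0 top (array([ 895.7, -411.8]), array([ 73.3, 950.9]), 153.7, 506) [ 0.69204508 -0.31384088  0.19636684]
scene0 plate (array([ 478.8, -225.2]), array([135.4,  47.2]), 2.3, 473)
scene0 mat (array([ 489.2, -234.5]), array([102.5, 179.8]), 179.2, 1132) 0.004170416642123695
side0 blue (array([436.9, 385.5]), array([200.1, 877.2]), 113.8, 1638) [0.02406081 0.05303468 0.06540329]
side0 rim (array([590.3, 122.5]), array([209.5, 189.3]), 80.6, 774)
side0 nuts top ((array([426.6, 384. ]), array([147.5, 885.6]), 119.7, 489), np.float64(0.7810384693046805))
side0 handle (array([334.2, 254.6]), array([  32.2, 1037.6]), 106.9, 409) 0.7810384693046805
side0 top (array([334.1, 254.5]), array([  30.8, 1037.6]), 106.9, 120) [ 0.42381948 -0.05087344  0.23934867]
side0 plate (array([ 479.6, -225.6]), array([128.7,  51.6]), 3.0, 226)
side0 mat (array([ 486.3, -277.6]), array([203.9, 186. ]), 89.4, 714) 0.007174497079408201
washer [ 0.371 -0.01   0.004]
tape [ 0.727 -0.155  0.003]
spray [ 0.619 -0.447  0.171]
tip [0.372 0.291 0.003]
sdh [0.359 0.126 0.027]
```

```bash
cat > m2.py <<'E'
from m import *
for n,(u,v) in {'scene0':(330,252),'side0':(302,265)}.items():
    c=load(n);P=cloud(c);I=c['image'].astype(int); c0=dep(c,u,v); print(n,'centre',c0.round(3))
    def sel(m):
        m=m.astype(np.uint8); k,l,s,_=cv2.connectedComponentsWithStats(m); j=1+s[1:,4].argmax(); return P[l==j]
    near=np.linalg.norm(P[:,:,:2]-c0[:2],axis=2)<.13
    h=P[:,:,2]; blue=(I[:,:,2]>I[:,:,0]+50)&near
    if n=='side0': print(np.unique(cv2.connectedComponents(blue.astype(np.uint8))[1],return_counts=True)[1])
    q=sel(blue); print('blue',rect(q)); q2=q[(q[:,2]>.054)&(q[:,2]<.068)]; print('rim',rect(q2),np.median(q2[:,2]))
    nn=near&(h>.055)&(h<.08)&(abs(I[:,:,2]-I[:,:,0])<25); q=sel(nn); print('nuts',rect(q),np.percentile(q[:,2],[50,95]))
    near=np.linalg.norm(P[:,:,:2]-[.48,-.225],axis=2)<.15
    q=sel(near&(h<.012)&(I.max(2)<60)); print('mat',rect(q),np.median(q[:,2]))
    q=P[near&(h>.05)&(h<.13)];print('handle',rect(q)); q=P[near&(h>.119)&(h<.13)]; print('top',rect(q),q.mean(0))
E
python3 m2.py
```

```text
scene0 centre [0.613 0.035 0.065]
blue (array([582.,  63.]), array([ 87.5, 189.6]), 170.8, 1401)
rim (array([582.,  63.]), array([ 87.5, 189.6]), 170.8, 531) 0.05951178994763057
nuts (array([577. ,  61.8]), array([ 58.6, 105.8]), 172.6, 525) [0.06607514 0.07111765]
mat (array([ 487.5, -234.6]), array([105.3, 185.5]), 179.2, 1307) 0.004182493741917575
handle (array([ 479.2, -225.8]), array([29.5, 38.5]), 96.1, 633)
top (array([ 478.8, -224.8]), array([28.7, 36.4]), 98.2, 147) [ 0.48027436 -0.22618599  0.12332343]
side0 centre [0.558 0.093 0.071]
[305383   1433    384]
blue (array([577.1,  39.1]), array([134.6, 189.5]), 171.7, 1433)
rim (array([580.4,  62.4]), array([ 87.4, 189.4]), 171.1, 614) 0.06191613355373461
nuts (array([579.3,  63.9]), array([ 62.4, 122.7]), 172.7, 770) [0.06348301 0.07297253]
mat (array([ 487.4, -231.7]), array([110.7, 187.6]), 178.8, 757) 0.00711493855061446
handle (array([ 479.3, -223.3]), array([26.8, 38.1]), 91.8, 323)
top (array([ 479., -224.]), array([25.3, 35. ]), 93.1, 88) [ 0.47811742 -0.22092924  0.12544655]
```

Request:
jog_arm(
  deltas=[
    {"delta_pos": [0.93,-0.33,0],"yaw": -1,"fingers": 1},
    {"delta_pos": [0.93,-0.33,0],"yaw": -1,"fingers": 1},
    {"delta_pos": [0.93,-0.33,0],"yaw": -1,"fingers": 1},
    {"delta_pos": [0.93,-0.33,0],"yaw": -1,"fingers": 1},
    {"delta_pos": [0.93,-0.33,0],"yaw": -1,"fingers": 1},
    {"delta_pos": [0.93,-0.33,0],"yaw": -1,"fingers": 1},
    {"delta_pos": [0.93,-0.33,0],"yaw": -1,"fingers": 1},
    {"delta_pos": [0.93,-0.33,0],"yaw": -1,"fingers": 1},
  ],
)

```text
clock: 0.9
eef_pos: [0.3907, -0.2927, 0.2307]
tool_rot: [0.851, 0.525, -0.0, -0.001]
ft_force: [-0.3, 0.1, -0.2]
grip_width: 0.0853
grasp_force: 0.0
```

```bash
cat >> h.py <<'E'
from scipy.spatial.transform import Rotation as Rn
def to(x,y,z,ydeg):
    "move numbers to bring TCP to x,y,z with tool y axis at world angle ydeg"
    o=bot.get_obs();R=Rn.from_quat(o['tool_rot']).as_matrix()
    d=R.T@(np.array([x,y,z])-o['eef_pos']); a=np.degrees(np.arctan2(R[1,1],R[0,1]))
    print('eef',o['eef_pos'].round(4),'yang',round(a,2),'clock',round(o['clock'],2),'F',o['ft_force'].round(1),'width',o['grip_width'],'tilt',R[2].round(4)); print('delta',(d/.3).round(3),'yaw',round(-((ydeg-a+180)%360-180)/45,3))
E
python3 -c "
from h import *
to(.479,-.225,.231,3)"
```

```text
eef [ 0.3907 -0.2927  0.2307] yang -26.63 clock 0.9 F [-0.3  0.1 -0.2] width 0.0852566469062371 tilt [-2.0e-04 -1.5e-03 -1.0e+00]
delta [ 0.334  0.162 -0.001] yaw -0.659
```

Request:
jog_arm(
  deltas=[
    {"delta_pos": [0.334,0.162,-0.1],"yaw": -0.66,"fingers": 1},
    {"delta_pos": [0.334,0.162,-0.1],"yaw": -0.66,"fingers": 1},
    {"delta_pos": [0.334,0.162,-0.1],"yaw": -0.66,"fingers": 1},
    {"delta_pos": [0.334,0.162,-0.1],"yaw": -0.66,"fingers": 1},
    {"delta_pos": [0.334,0.162,-0.1],"yaw": -0.66,"fingers": 1},
    {"delta_pos": [0.334,0.162,-0.1],"yaw": -0.66,"fingers": 1},
  ],
)

```text
clock: 1.5
eef_pos: [0.4778, -0.2273, 0.261]
tool_rot: [0.69, 0.723, -0.0, -0.0]
ft_force: [0.3, 0.2, -0.6]
grip_width: 0.0852
grasp_force: 0.0
```

```bash
python3 -c "
from h import *
c=cam('wrist','w1.png')
to(.479,-.225,.08,3)"
```

```text
eef [ 0.4778 -0.2273  0.2611] yang 2.69 clock 1.55 F [ 0.5 -0.1 -0.7] width 0.08556575708854028 tilt [ 2.e-04 -8.e-04 -1.e+00]
delta [0.007 0.005 0.604] yaw -0.007
```

View pics/w1.png

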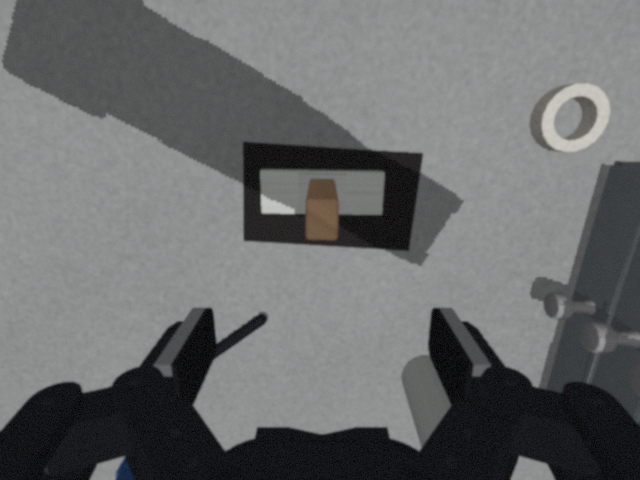

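The wrist view shows the plate corners at about (260,169), (385,171), (383,215) and (262,214). The handle top spans (306,197) to (339,240), and the mat corners are (244,142), (422,153), (410,249) and (244,240).

```bash
python3 -c "
from h import *
c=load('w1')
for z,L in ((.016,[(260,169),(385,171),(383,215),(262,214)]),(.004,[(244,142),(422,153),(410,249),(244,240)]),(.124,[(306,198),(338,198),(339,240),(305,240)])):
    q=np.array([onz(c,u,v,z)[:2] for u,v in L])*1000; print(q.round(1).tolist(),q.mean(0).round(1))
    e=q[1]-q[0];f=q[2]-q[3];print(np.degrees(np.arctan2(e[1],e[0])),np.degrees(np.arctan2(f[1],f[0])))
"
```

```text
[[412.5, -204.0], [541.9, -199.9], [544.5, -246.9], [414.3, -252.0]] [ 478.3 -225.7]
1.810221258366093 2.2424645298843453
[[394.1, -178.6], [580.8, -181.0], [581.5, -288.5], [392.0, -286.7]] [ 487.1 -233.7]
-0.7412920523994657 -0.5491080667932638
[[464.8, -208.5], [489.3, -207.3], [492.1, -241.2], [465.1, -242.5]] [ 477.8 -224.9]
2.727284379096343 2.738147038008196
```

Request:
jog_arm(
  deltas=[
    {"delta_pos": [0.007,0.001,0.3],"yaw": 0,"fingers": 1},
    {"delta_pos": [0.007,0.001,0.5],"yaw": 0,"fingers": 1},
    {"delta_pos": [0.007,0.001,0.604],"yaw": 0,"fingers": 1},
    {"delta_pos": [0.007,0.001,0.604],"yaw": 0,"fingers": 1},
    {"delta_pos": [0.007,0.001,0.604],"yaw": 0,"fingers": 1},
    {"delta_pos": [0.007,0.001,0.604],"yaw": 0,"fingers": 0},
    {"delta_pos": [0.007,0.001,0.604],"yaw": 0,"fingers": 0},
    {"delta_pos": [0.007,0.001,0.604],"yaw": 0,"fingers": 0},
    {"delta_pos": [0.007,0.001,0.604],"yaw": 0,"fingers": 0},
    {"delta_pos": [0.007,0.001,0.604],"yaw": 0,"fingers": 0},
    {"delta_pos": [0.007,0.001,0.604],"yaw": 0,"fingers": 0},
  ],
)

```text
clock: 2.65
eef_pos: [0.4803, -0.2248, 0.082]
tool_rot: [0.689, 0.725, 0.0, 0.002]
ft_force: [-1.2, 0.1, 6.9]
grip_width: 0.0253
grasp_force: 60.8
```

Request:
jog_arm(
  deltas=[
    {"delta_pos": [0,0,-0.05],"yaw": 0,"fingers": 0},
    {"delta_pos": [0,0,-0.15],"yaw": 0,"fingers": 0},
    {"delta_pos": [0,0,-0.3],"yaw": 0,"fingers": 0},
    {"delta_pos": [0,0,-0.43],"yaw": 0,"fingers": 0},
    {"delta_pos": [0,0,-0.43],"yaw": 0,"fingers": 0},
    {"delta_pos": [0,0,-0.43],"yaw": 0,"fingers": 0},
  ],
)

```text
clock: 3.25
eef_pos: [0.4793, -0.224, 0.2095]
tool_rot: [0.689, 0.725, 0.0, 0.001]
ft_force: [-0.4, -0.1, -4.4]
grip_width: 0.0254
grasp_force: 60.1
```

```bash
python3 -c "
from h import *
to(.579,.005,.235,-8.5)"
```

```text
eef [ 0.4793 -0.224   0.2095] yang 2.92 clock 3.25 F [-0.4 -0.1 -4.4] width 0.025442128493016303 tilt [-6.0e-04  1.2e-03 -1.0e+00]
delta [ 0.746  0.371 -0.085] yaw 0.254
```

Request:
jog_arm(
  deltas=[
    {"delta_pos": [0.1,0.05,-0.04],"yaw": 0.1,"fingers": 0},
    {"delta_pos": [0.25,0.12,-0.085],"yaw": 0.2,"fingers": 0},
    {"delta_pos": [0.4,0.2,-0.085],"yaw": 0.254,"fingers": 0},
    {"delta_pos": [0.55,0.27,-0.085],"yaw": 0.254,"fingers": 0},
    {"delta_pos": [0.66,0.33,-0.085],"yaw": 0.254,"fingers": 0},
    {"delta_pos": [0.73,0.36,-0.085],"yaw": 0.254,"fingers": 0},
    {"delta_pos": [0.746,0.371,-0.085],"yaw": 0.254,"fingers": 0},
    {"delta_pos": [0.746,0.371,-0.085],"yaw": 0.254,"fingers": 0},
    {"delta_pos": [0.746,0.371,-0.085],"yaw": 0.254,"fingers": 0},
  ],
)

```text
clock: 4.15
eef_pos: [0.5778, 0.0041, 0.2331]
tool_rot: [0.758, 0.652, -0.001, -0.001]
ft_force: [-0.3, 0.6, -3.8]
grip_width: 0.0254
grasp_force: 60.3
```

```bash
python3 -c "
from h import *
c=cam('wrist','w2.png')
to(.580,.0625,.175,-8.5)"
```

```text
eef [0.578  0.0038 0.2336] yang -8.61 clock 4.2 F [-0.5 -0.1 -3.2] width 0.025158728361188796 tilt [-9.0e-04 -2.2e-03 -1.0e+00]
delta [ 0.195 -0.022  0.195] yaw -0.002
```

View pics/w2.png

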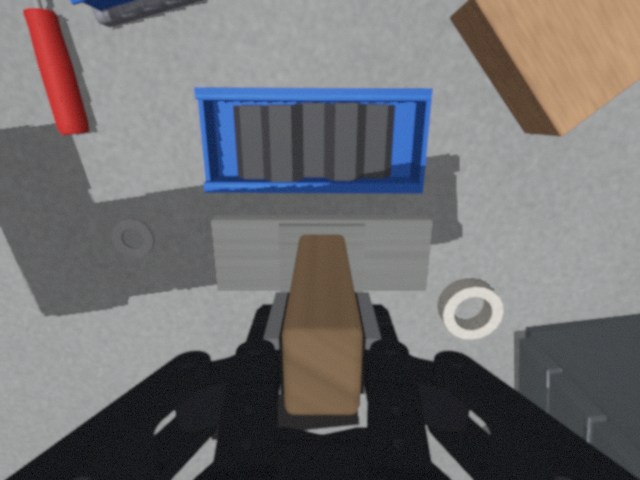

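The wrist view shows the bin rim's outer corners at (195,88), (432,89), (425,193) and (204,191). The held plate's corners are at (212,218), (433,218), (429,290) and (218,290).

```bash
python3 -c "
from h import *
c=load('w2')
P=cloud(c); print('plate z',P[250:280,225:270,2].mean(), P[250:280,380:425,2].mean(),'rim z',P[92,220:420,2].mean())
for z,L in ((.060,[(195,88),(432,89),(425,193),(204,191)]),(.169,[(212,218),(433,218),(429,290),(218,290)])):
    q=np.array([onz(c,u,v,z)[:2] for u,v in L])*1000; print(q.round(1).tolist(),q.mean(0).round(1))
    for a,b in((0,1),(3,2)): e=q[b]-q[a];print(np.degrees(np.arctan2(e[1],e[0])),np.linalg.norm(e))
    print(np.linalg.norm(q[0]-q[3]))
"
```

```text
plate z 0.16685997024477164 0.16629030175042994 rim z 0.059169593350860625
[[493.7, 117.0], [677.7, 88.7], [667.4, 6.6], [480.1, 36.3]] [579.7  62.2]
-8.755905814042672 186.23172946785604
-9.018980993771844 189.69656731870995
81.81896865791558
[[519.0, 36.7], [644.5, 18.0], [639.5, -27.5], [511.6, -8.5]] [578.6   4.7]
-8.48563447364279 126.87591193912661
-8.438587528376322 129.2974058490858
45.77092496636164
```

```bash
python3 -c "
from h import *
c=load('w2')
P=cloud(c); I=c['image'].astype(int)
a=np.radians(-8.8);u=np.array([np.cos(a),np.sin(a)]);v=np.array([-np.sin(a),np.cos(a)])
for x in (220,282,313,346,410):
    for y in list(range(84,110,2))+list(range(172,200,2)):
        p=P[y,x]; q=p[:2]-[.58,.0625]; print(x,y,(q@u*1000).round(1),(q@v*1000).round(1),(p[2]*1000).round(1),I[y,x]) if x in(282,346) else 0
cv2.imwrite('pics/w2c.png',cv2.resize(c['image'][75:205,180:450,::-1],None,fx=2.9,fy=2.9,interpolation=cv2.INTER_CUBIC))
"
```

```text
282 84 -31.5 48.3 -1.2 [156 159 159]
282 86 -31.5 46.5 -0.1 [152 156 161]
282 88 -25.4 41.3 58.8 [ 97 130 194]
282 90 -25.4 39.8 59.3 [ 72 126 207]
282 92 -25.5 38.3 58.9 [ 69 122 205]
282 94 -25.6 36.9 58.7 [ 75 127 208]
282 96 -25.6 35.4 58.9 [ 77 134 211]
282 98 -25.8 34.0 57.8 [ 74 128 206]
282 100 -27.3 32.9 44.0 [ 55  95 165]
282 102 -29.4 31.9 23.9 [ 55 102 181]
282 104 -25.3 29.3 63.8 [ 75 102 160]
282 106 -24.9 27.8 68.4 [91 93 98]
282 108 -24.8 26.3 68.9 [94 96 99]
282 172 -26.6 -23.4 67.1 [91 92 95]
282 174 -26.3 -24.7 69.6 [93 93 97]
282 176 -26.5 -26.5 68.8 [89 93 96]
282 178 -26.7 -28.3 67.6 [92 94 96]
282 180 -26.6 -29.7 68.9 [ 89  91 100]
282 182 -27.9 -33.4 57.5 [ 67  96 157]
282 184 -27.5 -34.5 60.9 [ 69 124 204]
282 186 -27.9 -36.7 58.3 [ 62 116 190]
282 188 -27.8 -38.2 59.5 [ 31  67 131]
282 190 -27.9 -40.0 59.2 [ 33  67 127]
282 192 -28.0 -41.8 59.0 [ 58  78 121]
282 194 -34.6 -55.9 -0.3 [ 92  95 101]
282 196 -34.8 -58.2 -1.1 [ 97 100  99]
282 198 -34.8 -60.2 -0.9 [97 97 97]
346 84 28.4 48.5 -0.2 [157 158 158]
346 86 28.3 46.8 0.8 [157 159 163]
346 88 25.1 41.5 5
[... 183 characters left out ...]
 [ 69 124 204]
346 100 25.9 33.0 49.7 [ 52  93 165]
346 102 25.1 31.1 62.9 [ 58  71 101]
346 104 24.9 29.5 68.1 [87 89 97]
346 106 25.0 28.0 67.0 [89 91 96]
346 108 25.1 26.6 66.6 [86 92 94]
346 172 26.2 -22.9 68.6 [90 92 95]
346 174 26.3 -24.7 67.6 [89 89 94]
346 176 26.3 -26.1 69.3 [91 90 97]
346 178 26.4 -27.9 68.3 [93 93 99]
346 180 26.4 -29.7 67.7 [68 76 99]
346 182 27.2 -33.2 56.7 [ 27  58 110]
346 184 27.0 -34.5 59.6 [ 32  65 126]
346 186 27.2 -36.4 58.4 [ 39  70 129]
346 188 27.1 -37.9 59.8 [ 30  66 126]
346 190 27.2 -39.8 58.6 [ 32  64 127]
346 192 27.2 -41.5 59.1 [ 50  73 125]
346 194 31.0 -55.3 1.1 [ 92  96 108]
346 196 31.1 -57.7 -0.6 [97 98 98]
346 198 31.2 -59.9 -0.9 [97 97 98]
```

View pics/w2c.png

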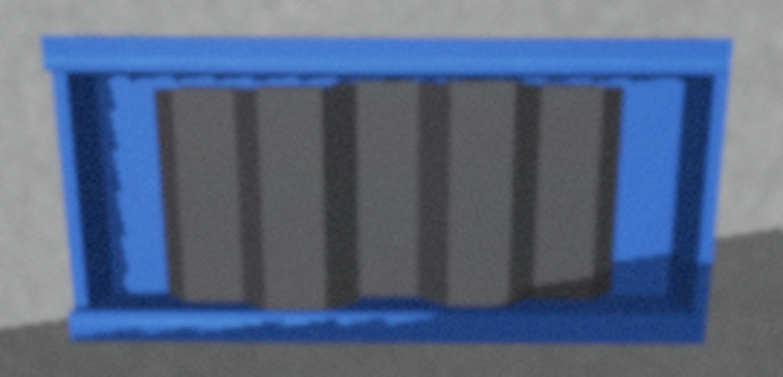

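Request:
jog_arm(
  deltas=[
    {"delta_pos": [0.1,-0.01,0],"yaw": 0.004,"fingers": 0},
    {"delta_pos": [0.193,-0.022,0],"yaw": 0.004,"fingers": 0},
    {"delta_pos": [0.193,-0.022,0.05],"yaw": 0.004,"fingers": 0},
    {"delta_pos": [0.193,-0.022,0.15],"yaw": 0.004,"fingers": 0},
    {"delta_pos": [0.193,-0.022,0.22],"yaw": 0.004,"fingers": 0},
    {"delta_pos": [0.193,-0.022,0.25],"yaw": 0.004,"fingers": 0},
    {"delta_pos": [0.193,-0.022,0.25],"yaw": 0.004,"fingers": 0},
    {"delta_pos": [0.193,-0.022,0.25],"yaw": 0.004,"fingers": 0},
  ],
)

```text
clock: 5.0
eef_pos: [0.5815, 0.0626, 0.1606]
tool_rot: [0.759, 0.651, 0.001, 0.0]
ft_force: [0.5, 0.7, -2.7]
grip_width: 0.0254
grasp_force: 60.2
```

```bash
python3 -c "
from h import *
to(.5795,.062,.149,-8.8)
c=cam('wrist','w3.png');P=cloud(c)
cam('side','s3.png')
"
```

```text
eef [0.5815 0.0626 0.1606] yang -8.77 clock 5.0 F [ 0.5  0.7 -2.7] width 0.025445652496374236 tilt [ 4.0e-04  1.5e-03 -1.0e+00]
delta [-0.003 -0.006  0.039] yaw 0.001
```

View pics/w3.png

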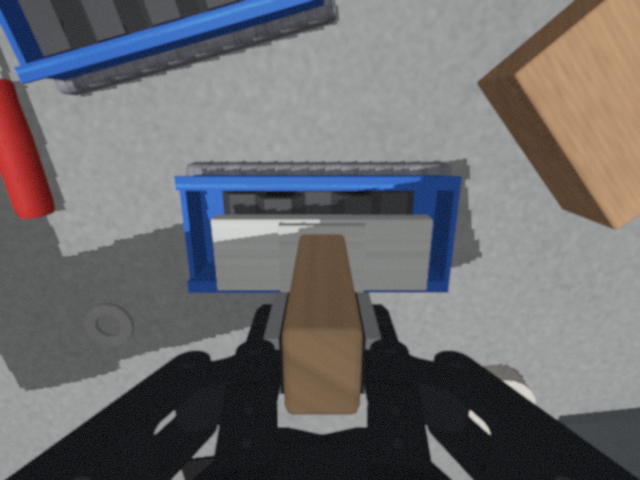

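The tamper plate, at (211–433, 215–290), lies centred over the bin at (178–461, 177–292), so I'll press in small steps.

Request:
jog_arm(
  deltas=[
    {"delta_pos": [-0.002,-0.005,0.01],"yaw": 0,"fingers": 0},
    {"delta_pos": [-0.002,-0.005,0.02],"yaw": 0,"fingers": 0},
    {"delta_pos": [-0.002,-0.005,0.03],"yaw": 0,"fingers": 0},
    {"delta_pos": [-0.002,-0.005,0.037],"yaw": 0,"fingers": 0},
    {"delta_pos": [-0.002,-0.005,0.037],"yaw": 0,"fingers": 0},
  ],
)

```text
clock: 5.6
eef_pos: [0.579, 0.063, 0.1479]
tool_rot: [0.759, 0.651, -0.0, -0.0]
ft_force: [0.1, -0.3, -3.7]
grip_width: 0.0253
grasp_force: 60.3
```

Request:
jog_arm(
  deltas=[
    {"delta_pos": [0,0,0.005],"yaw": 0,"fingers": 0},
    {"delta_pos": [0,0,0.01],"yaw": 0,"fingers": 0},
    {"delta_pos": [0,0,0.01],"yaw": 0,"fingers": 0},
  ],
)

```text
clock: 5.9
eef_pos: [0.5796, 0.063, 0.1459]
tool_rot: [0.759, 0.651, 0.0, 0.0]
ft_force: [0.1, -0.5, -1.4]
grip_width: 0.0253
grasp_force: 60.8
```

Request:
jog_arm(
  deltas=[
    {"delta_pos": [0,0,0.005],"yaw": 0,"fingers": 0},
    {"delta_pos": [0,0,0.01],"yaw": 0,"fingers": 0},
    {"delta_pos": [0,0,0.01],"yaw": 0,"fingers": 0},
  ],
)

```text
clock: 6.2
eef_pos: [0.5801, 0.063, 0.1433]
tool_rot: [0.759, 0.651, 0.001, 0.001]
ft_force: [-0.3, -0.1, 2.7]
grip_width: 0.0251
grasp_force: 61.2
```

Request:
jog_arm(
  deltas=[
    {"delta_pos": [0,0,0.005],"yaw": 0,"fingers": 0},
    {"delta_pos": [0,0,0.01],"yaw": 0,"fingers": 0},
    {"delta_pos": [0,0,0.01],"yaw": 0,"fingers": 0},
  ],
)

```text
clock: 6.5
eef_pos: [0.5794, 0.063, 0.1393]
tool_rot: [0.759, 0.651, 0.0, -0.0]
ft_force: [0.9, 0.0, 1.5]
grip_width: 0.0253
grasp_force: 61.1
```

Request:
jog_arm(
  deltas=[
    {"delta_pos": [0,0,0.005],"yaw": 0,"fingers": 0},
    {"delta_pos": [0,0,0.01],"yaw": 0,"fingers": 0},
    {"delta_pos": [0,0,0.01],"yaw": 0,"fingers": 0},
  ],
)

```text
clock: 6.8
eef_pos: [0.5792, 0.063, 0.1361]
tool_rot: [0.759, 0.651, -0.0, -0.0]
ft_force: [0.1, -0.3, 1.8]
grip_width: 0.0254
grasp_force: 61.2
```

Request:
jog_arm(
  deltas=[
    {"delta_pos": [0,0,0.005],"yaw": 0,"fingers": 0},
    {"delta_pos": [0,0,0.01],"yaw": 0,"fingers": 0},
    {"delta_pos": [0,0,0.01],"yaw": 0,"fingers": 0},
  ],
)

```text
clock: 7.1
eef_pos: [0.5791, 0.0629, 0.1331]
tool_rot: [0.759, 0.651, -0.0, -0.0]
ft_force: [0.8, 0.1, 2.2]
grip_width: 0.0258
grasp_force: 61.2
```

Request:
jog_arm(
  deltas=[
    {"delta_pos": [0,0,0.005],"yaw": 0,"fingers": 0},
    {"delta_pos": [0,0,0.005],"yaw": 0,"fingers": 0},
  ],
)

```text
clock: 7.3
eef_pos: [0.5792, 0.0629, 0.1318]
tool_rot: [0.759, 0.651, -0.0, -0.0]
ft_force: [-0.5, -0.8, 3.1]
grip_width: 0.0254
grasp_force: 61.3
```

Request:
jog_arm(
  deltas=[
    {"delta_pos": [0,0,0.005],"yaw": 0,"fingers": 0},
    {"delta_pos": [0,0,0.005],"yaw": 0,"fingers": 0},
  ],
)

```text
clock: 7.5
eef_pos: [0.5793, 0.0629, 0.1303]
tool_rot: [0.759, 0.651, -0.0, -0.0]
ft_force: [-0.5, 0.3, 2.1]
grip_width: 0.0254
grasp_force: 61.2
```

Request:
jog_arm(
  deltas=[
    {"delta_pos": [0,0,0.005],"yaw": 0,"fingers": 0},
    {"delta_pos": [0,0,0.005],"yaw": 0,"fingers": 0},
  ],
)

```text
clock: 7.7
eef_pos: [0.5793, 0.063, 0.1291]
tool_rot: [0.759, 0.651, 0.0, 0.0]
ft_force: [-0.6, -0.4, 5.3]
grip_width: 0.0252
grasp_force: 61.5
```

Request:
jog_arm(
  deltas=[
    {"delta_pos": [0,0,0.005],"yaw": 0,"fingers": 0},
    {"delta_pos": [0,0,0.005],"yaw": 0,"fingers": 0},
  ],
)

```text
clock: 7.9
eef_pos: [0.5793, 0.063, 0.1282]
tool_rot: [0.759, 0.651, 0.0, 0.0]
ft_force: [-1.8, -0.5, 8.3]
grip_width: 0.0258
grasp_force: 61.9
```

Request:
jog_arm(
  deltas=[
    {"delta_pos": [0,0,0.004],"yaw": 0,"fingers": 0},
    {"delta_pos": [0,0,0.004],"yaw": 0,"fingers": 0},
  ],
)

```text
clock: 8.1
eef_pos: [0.5794, 0.063, 0.1275]
tool_rot: [0.759, 0.651, 0.0, 0.0]
ft_force: [-2.5, -0.1, 9.3]
grip_width: 0.025
grasp_force: 62.1
```

Request:
jog_arm(
  deltas=[
    {"delta_pos": [0,0,0.004],"yaw": 0,"fingers": 0},
    {"delta_pos": [0,0,0.007],"yaw": 0,"fingers": 0},
    {"delta_pos": [0,0,0.007],"yaw": 0,"fingers": 0},
  ],
)

```text
clock: 8.4
eef_pos: [0.5795, 0.063, 0.1263]
tool_rot: [0.759, 0.651, 0.001, 0.001]
ft_force: [-3.6, 0.1, 13.0]
grip_width: 0.0253
grasp_force: 62.6
```

Request:
jog_arm(
  deltas=[
    {"delta_pos": [0,0,0.004],"yaw": 0,"fingers": 0},
    {"delta_pos": [0,0,0.004],"yaw": 0,"fingers": 0},
    {"delta_pos": [0,0,0.004],"yaw": 0,"fingers": 0},
  ],
)

```text
clock: 8.7
eef_pos: [0.5798, 0.0631, 0.1257]
tool_rot: [0.759, 0.651, 0.001, 0.001]
ft_force: [-3.5, 0.2, 16.3]
grip_width: 0.0252
grasp_force: 62.8
```

Request:
jog_arm(
  deltas=[
    {"delta_pos": [0,0,0.003],"yaw": 0,"fingers": 0},
    {"delta_pos": [0,0,0.003],"yaw": 0,"fingers": 0},
    {"delta_pos": [0,0,0.003],"yaw": 0,"fingers": 0},
    {"delta_pos": [0,0,0.003],"yaw": 0,"fingers": 0},
    {"delta_pos": [0,0,0.003],"yaw": 0,"fingers": 0},
    {"delta_pos": [0,0,0.003],"yaw": 0,"fingers": 0},
    {"delta_pos": [0,0,0.003],"yaw": 0,"fingers": 0},
  ],
)

```text
clock: 9.4
eef_pos: [0.5799, 0.0631, 0.1251]
tool_rot: [0.759, 0.651, 0.001, 0.001]
ft_force: [-4.2, -0.8, 16.6]
grip_width: 0.0252
grasp_force: 62.9
```

```bash
python3 -c "
from h import *
for i in range(3): cam('wrist','w4.png'); print(bot.get_obs()['ft_force'].round(1))
to(.5795,.0625,.126,-8.8)
cv2.imwrite('pics/w4c.png',cv2.resize(load('w4')['image'][120:380,150:500,::-1],None,fx=2.2,fy=2.2))"
```

```text
[-4.4  0.  17.1]
[-4.3 -0.1 16.5]
[-4.5  1.7 18.1]
eef [0.5799 0.0631 0.1251] yang -8.7 clock 9.55 F [-4.5  1.7 18.1] width 0.02562993086867528 tilt [ 8.e-04  3.e-03 -1.e+00]
delta [-0.002 -0.001 -0.003] yaw 0.002
```

View pics/w4c.png

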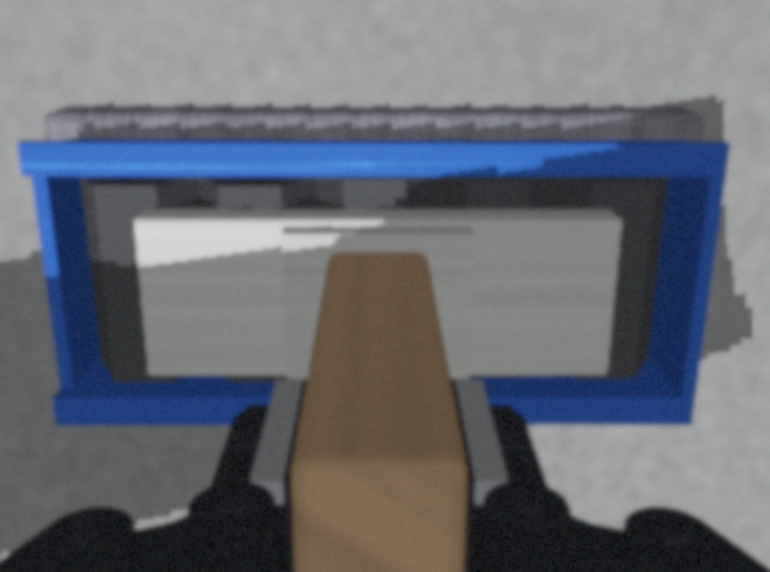

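The nuts span the whole cell from wall to wall (crop x from 105 to 650), with the plate resting flat on them. The press has held about 20 N for over half a second, so I'll lift.

Request:
jog_arm(
  deltas=[
    {"delta_pos": [0,0,-0.02],"yaw": 0,"fingers": 0},
    {"delta_pos": [0,0,-0.05],"yaw": 0,"fingers": 0},
    {"delta_pos": [0,0,-0.1],"yaw": 0,"fingers": 0},
    {"delta_pos": [0,0,-0.2],"yaw": 0,"fingers": 0},
    {"delta_pos": [0,0,-0.3],"yaw": 0,"fingers": 0},
    {"delta_pos": [0,0,-0.36],"yaw": 0,"fingers": 0},
    {"delta_pos": [-0.1,0.01,-0.36],"yaw": 0,"fingers": 0},
    {"delta_pos": [-0.195,0.022,-0.36],"yaw": 0,"fingers": 0},
    {"delta_pos": [-0.195,0.022,-0.36],"yaw": 0,"fingers": 0},
    {"delta_pos": [-0.195,0.022,-0.36],"yaw": 0,"fingers": 0},
  ],
)

```text
clock: 10.55
eef_pos: [0.5761, 0.0036, 0.2285]
tool_rot: [0.759, 0.651, -0.001, -0.001]
ft_force: [0.7, -0.2, -4.4]
grip_width: 0.025
grasp_force: 60.4
```

```bash
python3 -c "
from h import *
c=cam('wrist','w5.png');P=cloud(c);I=c['image'].astype(int)
a=np.radians(-8.8);u=np.array([np.cos(a),np.sin(a)]);v=np.array([-np.sin(a),np.cos(a)])
q=P[:,:,:2]-[.58,.0625];X=q@u*1000;Y=q@v*1000
m=(abs(X)<88)&(abs(Y)<22)
for x in range(-88,88,4):
    k=m&(abs(X-x-2)<2); print(x+2,k.sum(),np.round(np.percentile(P[k][:,2]*1000,[10,50,90]),1) if k.any() else '',end='; ')
print()
to(.4865,-.2325,.235,-0.6)"
```

```text
-86 113 [38.6 41.5 43.5]; -82 131 [44.8 47.7 50.4]; -78 232 [51.9 53.  53.9]; -74 271 [52.3 53.3 54.3]; -70 261 [52.2 53.3 54.2]; -66 259 [52.1 53.2 54.3]; -62 299 [50.8 52.7 53.9]; -58 337 [44.1 47.  50.2]; -54 284 [38.4 40.4 43.2]; -50 173 [41.2 44.  46.5]; -46 186 [47.8 50.8 53.3]; -42 267 [52.4 53.3 54.2]; -38 262 [52.3 53.3 54.1]; -34 266 [52.3 53.2 54.1]; -30 259 [52.4 53.3 54.3]; -26 302 [48.3 51.2 53.5]; -22 283 [41.4 44.3 46.9]; -18 235 [38.4 40.  42.2]; -14 223 [43.5 46.3 49.2]; -10 256 [50.2 52.8 54. ]; -6 275 [52.3 53.2 54.2]; -2 265 [52.1 53.2 54.3]; 2 228 [52.3 53.3 54.2]; 6 1512 [ 53.3 370.4 370.4]; 10 269 [45.6 48.7 51.5]; 14 226 [39.  41.6 44.4]; 18 265 [39.3 42.1 44.8]; 22 282 [46.2 49.  51.9]; 26 267 [52.3 53.2 54.2]; 30 268 [52.4 53.3 54.2]; 34 260 [52.4 53.3 54.3]; 38 265 [52.4 53.2 54.1]; 42 229 [50.2 52.7 54. ]; 46 201 [43.1 45.9 48.6]; 50 235 [38.2 40.  41.8]; 54 310 [41.9 44.6 47.5]; 58 317 [48.4 51.2 53.6]; 62 269 [52.2 53.2 54.2]; 66 265 [52.3 53.2 54.2]; 70 264 [52.2 53.3 54.2]; 74 260 [52.2 53.2 54.1]; 78 183 [48.8 51.8 53.5]; 82 153 [41.7 44.7 47.4]; 86 56 [38.3 39.5 40.6]; 
eef [0.5763 0.0042 0.2288] yang -8.73 clock 10.6 F [-0.6 -0.4 -3.2] width 0.025695415682834805 tilt [ 1.e-04 -3.e-03 -1.e+00]
delta [-0.825 -0.176 -0.02 ] yaw -0.181
```

View pics/w5.png

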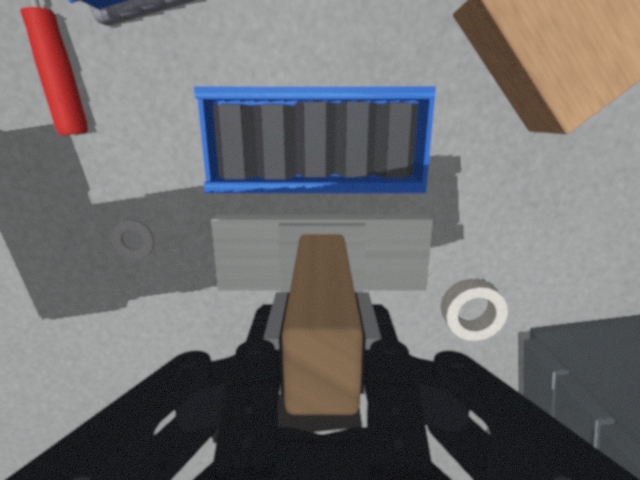

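All five nuts now lie level, with every top at 53 mm (bin at (205–433, 88–190)). Next, the return to the mat.

Request:
jog_arm(
  deltas=[
    {"delta_pos": [-0.12,-0.03,0],"yaw": -0.05,"fingers": 0},
    {"delta_pos": [-0.26,-0.055,0],"yaw": -0.1,"fingers": 0},
    {"delta_pos": [-0.42,-0.09,0],"yaw": -0.18,"fingers": 0},
    {"delta_pos": [-0.58,-0.125,0],"yaw": -0.18,"fingers": 0},
    {"delta_pos": [-0.72,-0.155,0],"yaw": -0.18,"fingers": 0},
    {"delta_pos": [-0.8,-0.17,0],"yaw": -0.18,"fingers": 0},
    {"delta_pos": [-0.825,-0.176,0.02],"yaw": -0.18,"fingers": 0},
    {"delta_pos": [-0.825,-0.176,0.15],"yaw": -0.18,"fingers": 0},
    {"delta_pos": [-0.825,-0.176,0.28],"yaw": -0.18,"fingers": 0},
    {"delta_pos": [-0.825,-0.176,0.38],"yaw": -0.18,"fingers": 0},
    {"delta_pos": [-0.825,-0.176,0.44],"yaw": -0.18,"fingers": 0},
    {"delta_pos": [-0.825,-0.176,0.44],"yaw": -0.18,"fingers": 0},
  ],
)

```text
clock: 11.8
eef_pos: [0.485, -0.2296, 0.0941]
tool_rot: [0.71, 0.704, -0.001, -0.004]
ft_force: [-1.3, 0.5, -4.0]
grip_width: 0.0257
grasp_force: 60.4
```

```bash
python3 -c "
from h import *
to(.4865,-.2325,.082,-0.6)"
```

```text
eef [ 0.485  -0.2296  0.0941] yang -0.47 clock 11.8 F [-1.3  0.5 -4. ] width 0.025716222553382052 tilt [ 0.0043 -0.0076 -1.    ]
delta [-0.01   0.005  0.04 ] yaw 0.003
```

Request:
jog_arm(
  deltas=[
    {"delta_pos": [0,0,0],"yaw": 0,"fingers": 0},
    {"delta_pos": [0,0,0.012],"yaw": 0,"fingers": 0},
    {"delta_pos": [0,0,0.024],"yaw": 0,"fingers": 0},
    {"delta_pos": [0,0,0.032],"yaw": 0,"fingers": 0},
    {"delta_pos": [0,0,0.032],"yaw": 0,"fingers": 0},
    {"delta_pos": [0,0,0.032],"yaw": 0,"fingers": 0},
  ],
)

```text
clock: 12.4
eef_pos: [0.4874, -0.2326, 0.0887]
tool_rot: [0.711, 0.703, 0.0, 0.0]
ft_force: [0.2, 0.5, -3.0]
grip_width: 0.0253
grasp_force: 60.5
```

Request:
jog_arm(
  deltas=[
    {"delta_pos": [0,0,0.01],"yaw": 0,"fingers": 0},
    {"delta_pos": [0,0,0.018],"yaw": 0,"fingers": 0},
    {"delta_pos": [0,0,0.018],"yaw": 0,"fingers": 0},
    {"delta_pos": [0,0,0.018],"yaw": 0,"fingers": 0},
  ],
)

```text
clock: 12.8
eef_pos: [0.4872, -0.2325, 0.0829]
tool_rot: [0.711, 0.703, -0.0, -0.0]
ft_force: [0.2, 0.3, -2.3]
grip_width: 0.0254
grasp_force: 60.5
```

Request:
jog_arm(
  deltas=[
    {"delta_pos": [0,0,0.003],"yaw": 0,"fingers": 0},
    {"delta_pos": [0,0,0.005],"yaw": 0,"fingers": 0},
    {"delta_pos": [0,0,0.005],"yaw": 0,"fingers": 0},
  ],
)

```text
clock: 13.1
eef_pos: [0.4876, -0.2326, 0.0821]
tool_rot: [0.711, 0.703, 0.0, 0.0]
ft_force: [-0.4, 1.7, 1.6]
grip_width: 0.0255
grasp_force: 61.1
```

Tamper is touching the mat (+1.6 N); release and retreat upward.

Request:
jog_arm(
  deltas=[
    {"delta_pos": [0,0,0],"yaw": 0,"fingers": 1},
    {"delta_pos": [0,0,0],"yaw": 0,"fingers": 1},
    {"delta_pos": [0,0,0],"yaw": 0,"fingers": 1},
    {"delta_pos": [0,0,0],"yaw": 0,"fingers": 1},
    {"delta_pos": [0,0,0],"yaw": 0,"fingers": 1},
    {"delta_pos": [0,0,-0.1],"yaw": 0,"fingers": 1},
    {"delta_pos": [0,0,-0.25],"yaw": 0,"fingers": 1},
    {"delta_pos": [0,0,-0.4],"yaw": 0,"fingers": 1},
    {"delta_pos": [0,0,-0.55],"yaw": 0,"fingers": 1},
    {"delta_pos": [0,0,-0.6],"yaw": 0,"fingers": 1},
    {"delta_pos": [0,0,-0.6],"yaw": 0,"fingers": 1},
    {"delta_pos": [0,0,-0.6],"yaw": 0,"fingers": 1},
  ],
)

```text
clock: 14.3
eef_pos: [0.4871, -0.2324, 0.2608]
tool_rot: [0.711, 0.703, -0.0, -0.0]
ft_force: [-0.9, 0.2, -0.3]
grip_width: 0.0854
grasp_force: 0.0
```

```bash
python3 -c "
from h import *
cam('wrist','w6.png')"
```

```text
(no output)
```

View pics/w6.png

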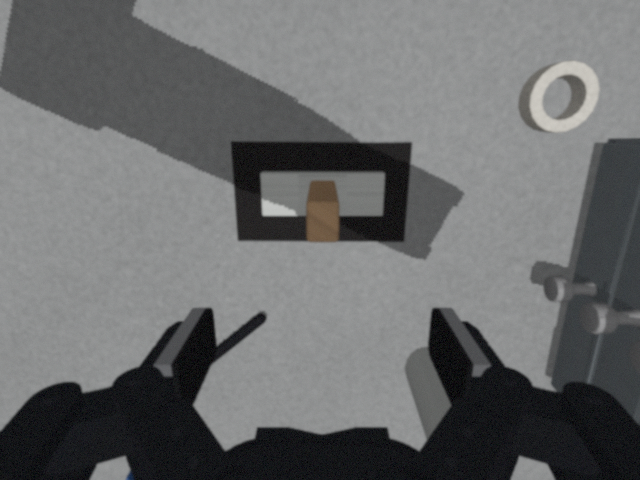

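The tamper stands upright in the middle of the mat, with its plate at (260–385, 171–217) inside the mat at (233–411, 142–241), and the gripper is clear of it.

```bash
python3 -c "
from h import *
print(bot.job_done())"
```

```text
the job is handed in; nothing more can be done
None
```

The job is handed in (no verdict was returned): the five nuts lie level in the bin after a hold of over half a second at about 20 N by the wrist sensor, and the tamper stands released and upright in the middle of its mat.

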